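Clamp a card pack in the padding press

TASK

Clamp the pack of card strips in the press ready for gluing: lay it lengthwise on the press's plywood board and slide it in, square and centred, until its end just meets the column, without ramming it, and let go. Then turn the knob clockwise (seen from above) until the pressing plate just touches the pack, add a quarter of a turn from that touch and no more than that, and leave it clamped. Leave the other things on the table where they are.

Things in the scene. Friction and masses are not known exactly. Their poses are not given: they have to be found in the camera images.
- card_pack: The workpiece: a stiff block, a pack of white card strips between two grey-brown boards, 170 mm long (its x), 60 mm wide (its y), about 36 mm high, about 0.45 kg. Origin at the centre of its underside. It lies flat on the table on one side of the press; its two ends are alike, so either may go in first. Grip it across the 60 mm.
- press: Grey C-frame screw press, fixed, origin on the table under the screw's axis; z up, x from its open front (robot side) to its column. Foot 18 mm high, 130 wide, x -162 to +73 mm. On it a fixed plywood board, 90 mm wide, x -162 to +38, top 24 to 31 mm above the table (varies: feel for it). With its end against the column the pack's origin is at x = -45, y = 0.
- press_stop (a point): Point 50 mm above the table in the middle of the column's flat front face (60 mm wide, at press x = +40 mm), the stop that the pack's end is to meet. Axes as the press.
- press_arm (a point): Middle of the front face of the overarm (44 mm wide, 104 to 130 mm above the table, from here, press x = -20 mm, back to the column). Under it hangs the dark steel pressing plate, press x -30 to +30 mm, y -35 to +35 mm, sprung, at first a few mm (3 or more, varies) above the top of a pack lying on the board. Axes as the press.
- knob (a joint): Knob angle, 0 at the start, growing clockwise seen from above (about -z), to 7.5 rad. Knob keeps its height; a turn lowers the plate 20 mm. First touch comes after 0.9 rad, within half a turn. Friction 0.3 N m holds the knob where left (at rest it may act either way). At touch a counter-clockwise load of 0.06 N m sets in, growing 0.07 N m per rad: feel for this rise in torque.
- knob_grip (a point): Point to grip on the knob, on the screw's axis, 172 mm above the table: round fluted black hand knob, 46 mm diameter, 40 mm high (149 to 189 mm above the table) on a 24 mm hub and a 38 mm collar on the overarm, with a pale index line on its top. It can be gripped across at any angle. z up; turns with the knob.
- memo_block: Bystander: square block of memo paper, 90 x 90 x 38 mm, on the other side of the press from the pack. Leave it.
- label_roll: Bystander: white roll of labels lying flat, 94 mm across, 50 mm high, at the right. Leave it.
- marker: Bystander: black marker pen, 133 mm long, 19 mm thick, at the left behind the press. Leave it.

How it is judged:
By the outcome, as a careful person would: the job done as asked, in the order asked, and still so for the second after the job is handed in, with the robot touching nothing.
It also fails if it takes over 72 s, if anything falls off the work surface, if the arm or the gripper's body presses on something with over 40 N, if the wrist force passes 120 N, or if a joint passes its speed limit or range.

ROBOT

A 6-joint arm with a two-finger parallel gripper is mounted at the origin on a cart in front of the work surface, level with it; the furniture and walls round the work are solid. World frame = base frame: x ahead of the robot, y to its left, z up, the work surface at z = 0. Lengths are in m, angles in rad, forces in N, time in s.
With the tool pointing down it reaches from about 0.35 to 0.925 m from the base axis. Payload 6.4 kg.
Tool frame: the origin (TCP) lies midway between the tips of the shut fingers; the grasp point (between the pads) lies 19 mm behind it; z points along the fingers, y is the line along which they close (so a half turn about z gives the same grasp; the last joint's range is limited). The gripper opens to 85 mm and grips with 20 to 120 N. Pads are 22 mm wide; open, the fingers measure 114 mm over their backs; the gripper's body (76 mm by 85 mm) begins 54 mm behind the grasp point. The pads swing forward as they close: fully open they stand 13 mm farther back than shut.
Start: joints at [0.987, 0.245, 1.558, -0, 1.339, -0.174], TCP at [0.259, 0.596, 0.231] pointing down, gripper open.
Joint ranges: [-3.13, 3.13], [-1.02, 2.26], [0.13, 2.54], [-0.95, 4.09], [0.21, 2.88], [-2.74, 2.74]. Speed limits (rad/s): [2.57, 2.57, 3.14, 3.14, 3.14, 3.14].

INTERFACE

Orientations are given as a rotation vector (axis times angle).
In Python, from rig import readout, vision, r gives the robot as it stands. The module is installed in compiled form; this text tells all that it offers.
- The arm moves only by the tool jog_arm, never from a script. Its argument "steps" is text: rows parted by semicolons, each of 7 numbers parted by spaces: the shift along the tool's x, y, z in mm, then the turn, a rotation vector about the tool's x, y, z in degrees, then the closure in counts, from 0 (fully open) to 255 (shut). A call has 1 to 12 rows; each row shifts and turns the commanded pose from where the row before left it, along the tool's axes as they then stand; what a row does not reach is not made up. A row lasts 1/8 s, in which the tool goes at most 62.5 mm and 10.7 degrees, less where a joint would pass 70% of its speed; a pose out of reach is approached as far as the arm can. A call with a gripper value outside its range is refused whole. The fingers move at their own pace and stop on an object; "squeeze" is the grip in N (left out, the last holds). Time passes only in rows, so rows that do not move let the fingers close. It gives the time, the measured TCP pose, the force, the opening and the grip force at its end, in the units of the state.
- readout.get_obs(): the state, without advancing time (a new reading comes with each control period).
- vision.get_image(name): name is "side" or "top" or "wrist"; returns the picture (384x512x3 uint8, red, green, blue); there is no depth.
- vision.camera_model(name): a dict with "mtx" (3x3 intrinsics, pixels), "cam_to_world" (4x4, takes a point from camera to world coordinates). Camera axes: x right, y up, looking along -z (the intrinsics and any distortion apply to the point x, -y, -z); pixel columns grow to the right and rows downward; lengths in m; the calibration is good to about 2 mm. The wrist camera is an equidistant fisheye: a pixel r from the principal point sees the ray r / f radians off the axis. A picture is of the moment at which its call begins: read the wrist's pose just before it. camera_model takes no time and is no camera call; for the wrist camera it gives the pose at the moment of the call.
- r.close_job(): hands the job in; it is judged then, once.
The state is a dict: "time_s": time; "joints": joint angles; "qd": joint speeds; "tau": joint torques, N m; "ee_pos": TCP position; "orientation": TCP orientation; "ft_force": force on the tool from outside, world axes, zero at the start; "torque": the same for the moment, N m; "finger_gap": finger opening in m; "gripper_force": force on a finger pad.
Only numpy, scipy, OpenCV 4.12 (cv2) and the standard library are available. Lean on these libraries where they do the work, as an engineer would, in place of code of your own. Each camera call takes 0.05 s, during which the arm holds its last target. There are 200 camera calls.

## Working session

There is one attempt and no reset: what is moved stays moved. The work goes in short steps, Python scripts to look and compute and a tool call to move; the robot and the scene stay as the last step left them, time stands still between calls to the robot, and variables do not carry over. Pictures are saved under pics/ and viewed, at most 10 in all, crops included, and the job is handed in when it is done.

Besides the shell and the picture viewer there is one more tool, called after ">>>" by a JSON object that holds its "api" and its "payload", one argument or row to a line. jog_arm: Moves the arm, as the interface text tells. Its arguments: {"type":"object","properties":{"steps":{"type":"string"},"squeeze":{"type":"number"}},"required":["steps"]}

```bash
mkdir -p pics; cat > h.py <<'E'
import numpy as np, cv2
from rig import readout, vision, r
from scipy.spatial.transform import Rotation as R
def grab(n,f):
    m=vision.camera_model(n); im=vision.get_image(n); cv2.imwrite('pics/'+f,im[:,:,::-1]); return im,m
def ray(m,u,v,fish=False):
    K=np.array(m['mtx']);T=np.array(m['cam_to_world'])
    x=(u-K[0,2])/K[0,0];y=(v-K[1,2])/K[1,1]
    if fish:
        t=np.hypot(x,y); s=np.sin(t)/max(t,1e-9); d=np.array([x*s,-y*s,-np.cos(t)])
    else: d=np.array([x,-y,-1.])
    return T[:3,3],T[:3,:3]@d
def at(m,u,v,z,fish=False):
    o,d=ray(m,u,v,fish); return o+d*(z-o[2])/d[2]
def proj(m,p):
    K=np.array(m['mtx']);T=np.array(m['cam_to_world'])
    c=T[:3,:3].T@(np.array(p)-T[:3,3]); return K[0,0]*c[0]/-c[2]+K[0,2],K[1,1]*-c[1]/-c[2]+K[1,2]
def st():
    o=readout.get_obs(); print({k:np.round(o[k],4).tolist() for k in o}); return o
E
python3 - <<'E'
from h import *
a,m=grab('top','t0.png'); b,n=grab('side','s0.png')
print(m,n); o=st(); print(R.from_rotvec(o['orientation']).as_matrix().round(3))
E
```

```text
{'mtx': array([[487.50917577,   0.        , 248.42309253],
       [  0.        , 487.50917577, 185.73181575],
       [  0.        ,   0.        ,   1.        ]]), 'cam_to_world': array([[ 0.10762769,  0.9715613 , -0.21091447,  0.33179364],
       [-0.99417802,  0.10627186, -0.01778661, -0.02668863],
       [ 0.00513349,  0.21160086,  0.97734268,  1.40994189],
       [ 0.        ,  0.        ,  0.        ,  1.        ]])} {'mtx': array([[432.51610136,   0.        , 252.11131465],
       [  0.        , 432.51610136, 194.30319434],
       [  0.        ,   0.        ,   1.        ]]), 'cam_to_world': array([[ 0.94715857,  0.14984965, -0.28361193,  0.29903102],
       [-0.32065837,  0.41945681, -0.84925508, -0.94785711],
       [-0.00829762,  0.89532177,  0.44534265,  0.63408967],
       [ 0.        ,  0.        ,  0.        ,  1.        ]])}
{'time_s': 0.1, 'joints': [0.9869, 0.2458, 1.5589, 0.0, 1.3387, -0.1741], 'qd': [0.0016, -0.0002, -0.0038, -0.0005, -0.0003, -0.0011], 'tau': [0.0003, -43.0672, -32.7129, -0.0001, 0.0028, -0.0], 'ee_pos': [0.2587, 0.5957, 0.2303], 'orientation': [-0.6391, -3.0752, 0.0026], 'ft_force': [0.3136, -1.0316, -0.5985], 'torque': [0.0009, -0.004, 0.0206], 'gripper_force': 0.0, 'finger_gap': 0.0855}
[[-0.917  0.398 -0.001]
 [ 0.398  0.917 -0.001]
 [ 0.    -0.002 -1.   ]]
```

View pics/t0.png

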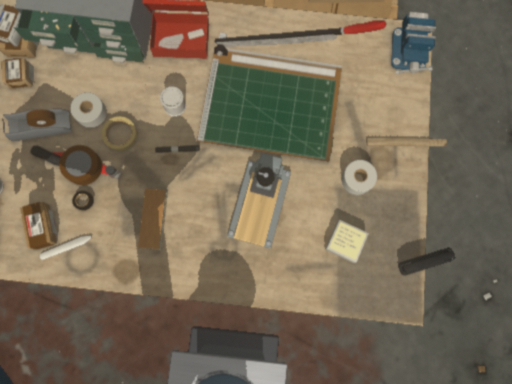

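View pics/s0.png

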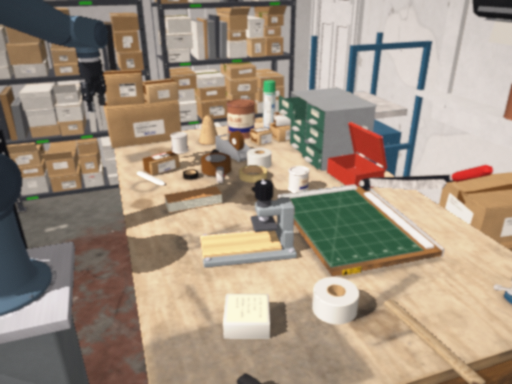

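The top view shows the pack at about (152,218), the press from (250,242) to (270,160) with its knob at (265,177), and the memo block at (347,241). In the side view the pack is at (193,199), and the press opens to the left, towards the robot.

```bash
python3 - <<'E'
from h import *
m=vision.camera_model('top'); a=cv2.imread('pics/t0.png')
crop=cv2.resize(a[140:260,120:310],None,fx=4,fy=4,interpolation=cv2.INTER_CUBIC); cv2.imwrite('pics/c0.png',crop)
hsv=cv2.cvtColor(a,cv2.COLOR_BGR2HSV)
print(hsv[218,152],hsv[215,262],hsv[230,200],hsv[235,235],hsv[195,152])
for nm,box,z in (('pack',(130,175,180,260),.036),('board',(225,180,295,250),.0275)):
    x0,y0,x1,y1=box; sub=a[y0:y1,x0:x1]
    h=hsv[y0:y1,x0:x1].astype(int)
    if nm=='pack': mk=(h[...,2]<150)&(h[...,1]>90)
    else: mk=(h[...,1]>85)&(h[...,2]>150)
    mk=mk.astype(np.uint8); n,l,s,c=cv2.connectedComponentsWithStats(mk); i=1+s[1:,4].argmax()
    ct=max(cv2.findContours((l==i).astype(np.uint8),0,2)[0],key=cv2.contourArea)
    b=cv2.boxPoints(cv2.minAreaRect(ct))+[x0,y0]
    w=np.array([at(m,u,v,z)[:2] for u,v in b]); print(nm,b.round(1).tolist(),w.round(4).tolist(),w.mean(0).round(4),[np.linalg.norm(w[k]-w[k-1]).round(4) for k in range(4)],[np.degrees(np.arctan2(*(w[k]-w[k-1])[::-1])).round(1) for k in range(4)])
E
```

```text
[ 16 130 104] [ 19 111 193] [ 18  84 160] [ 19 108 206] [ 16 130 102]
pack [[137.0, 247.9], [143.8, 187.0], [165.5, 189.4], [158.7, 250.3]] [[0.4171, 0.2896], [0.5919, 0.2974], [0.5917, 0.2342], [0.417, 0.2281]] [0.5044 0.2623] [np.float64(0.0615), np.float64(0.175), np.float64(0.0632), np.float64(0.1747)] [np.float64(89.9), np.float64(2.6), np.float64(-90.2), np.float64(-178.0)]
board [[233.0, 238.7], [251.1, 172.1], [281.4, 180.4], [263.2, 247.0]] [[0.4726, 0.0254], [0.6714, -0.0051], [0.6564, -0.0951], [0.4587, -0.0621]] [ 0.5648 -0.0342] [np.float64(0.0886), np.float64(0.2011), np.float64(0.0912), np.float64(0.2004)] [np.float64(81.0), np.float64(-8.7), np.float64(-99.4), np.float64(170.5)]
```

View pics/c0.png

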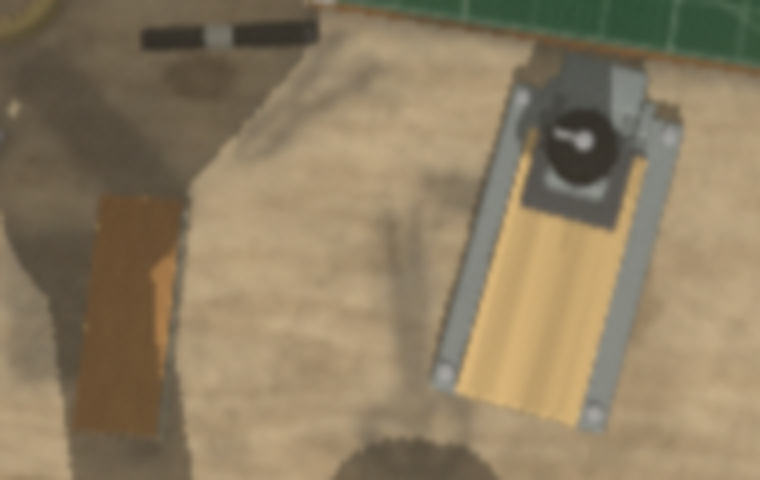

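The pack measures 175 x 62 mm (true size 170 x 60) and the board 201 x 90 mm (true size 200 x 90), so both fits are consistent. The pack centre is about (0.504, 0.262) at 2.3°. The press yaw is about -9.1° with its origin near (0.626, -0.044). In the crop, the knob centre is at top-view pixel (265,177), with the index line pointing left. I'll go above the pack's grip point now.

>>> {"api": "jog_arm", "payload": {
  "steps": "0 0 0 0 0 -8.6 0;0 0 0 0 0 -8.6 0;0 0 0 0 0 -8.6 0;-24 -43 0 0 0 0 0;-24 -43 0 0 0 0 0;-24 -43 0 0 0 0 0;-24 -43 0 0 0 0 0;-24 -43 20 0 0 0 0;-24 -43 20 0 0 0 0;-24 -43 20 0 0 0 0;-24 -43 20 0 0 0 0;0 0 0 0 0 0 0",
  "squeeze": 70
}}

```text
time_s: 1.6
ee_pos: [0.4647, 0.2575, 0.1491]
orientation: [0.056, -3.137, 0.002]
ft_force: [-0.6, -0.3, 1.1]
finger_gap: 0.0857
gripper_force: 0.0
```

```bash
python3 - <<'E'
from h import *
m=vision.camera_model('top'); n=vision.camera_model('side')
print('knob top', at(m,265,176.7,.189), proj(n,at(m,265,176.7,.189)))
grab('wrist','w1.png'); o=st()
w=vision.camera_model('wrist'); print(w)
E
```

```text
knob top [ 0.62355797 -0.04431421  0.189     ] (np.float64(260.83981454550076), np.float64(182.3905511175266))
{'time_s': 1.65, 'joints': [0.2951, 0.061, 1.9213, 0.0003, 1.1618, -1.3135], 'qd': [0.0437, -0.0163, -0.0193, 0.0036, 0.0012, 0.0059], 'tau': [-1.3454, -31.8181, -29.526, -0.0785, -0.0161, -0.038], 'ee_pos': [0.4646, 0.259, 0.1502], 'orientation': [0.0592, -3.1386, 0.0007], 'ft_force': [0.5922, 0.162, 0.5917], 'torque': [-0.0436, 0.019, -0.0302], 'gripper_force': 0.0, 'finger_gap': 0.0858}
{'mtx': array([[297.31863964,   0.        , 253.66979665],
       [  0.        , 297.31863964, 193.22163148],
       [  0.        ,   0.        ,   1.        ]]), 'cam_to_world': array([[-3.74320529e-02, -9.62283715e-01, -2.69460374e-01,
         3.96530885e-01],
       [ 9.99299168e-01, -3.60773043e-02, -9.98000891e-03,
         2.56858453e-01],
       [-1.17803855e-04, -2.69645100e-01,  9.62959764e-01,
         2.92006437e-01],
       [ 0.00000000e+00,  0.00000000e+00,  0.00000000e+00,
         1.00000000e+00]])}
```

View pics/w1.png

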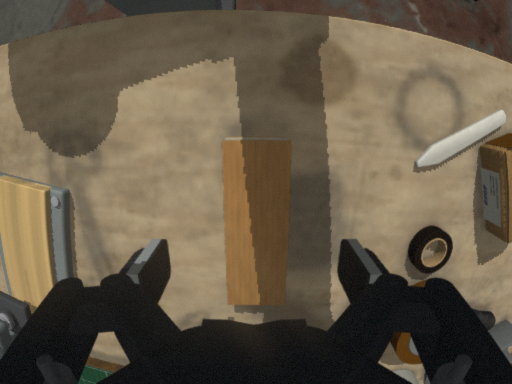

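The wrist view shows the pack between the fingers, with near-end corners at (223,138) and (291,138) and far-end corners at (228,305) and (286,304). The knob ray agrees with the press origin to within 3 mm.

```bash
python3 - <<'E'
from h import *
m=vision.camera_model('wrist')
P=[at(m,u,v,.036,True) for u,v in((223,139),(291,139),(286,304),(228,305))]
P=np.array(P)[:,:2]; print(P.round(4), P.mean(0).round(4)); d=(P[2]+P[3]-P[0]-P[1])/2; print(np.linalg.norm(d),np.degrees(np.arctan2(d[1],d[0])),np.linalg.norm(P[0]-P[1]))
o=readout.get_obs();Rm=R.from_rotvec(o['orientation']).as_matrix()
u=d/np.linalg.norm(d); g=P.mean(0)-.04*u
print('shift tool',Rm.T@(np.r_[g,.004]-o['ee_pos'])*1000,'tool x yaw',np.degrees(np.arctan2(-Rm[1,0],-Rm[0,0])))
E
```

```text
[[0.4206 0.2313]
 [0.4183 0.2899]
 [0.5885 0.2983]
 [0.592  0.237 ]] [0.5049 0.2641]
0.17093610224862557 2.3527576247285515 0.05872205665268549
shift tool [ -0.80853175   3.52217073 146.15292509] tool x yaw 2.1597604829909764
```

>>> {"api": "jog_arm", "payload": {
  "steps": "-1 3.5 35 0 0 0 0;0 0 35 0 0 0 0;0 0 35 0 0 0 0;0 0 30 0 0 0 0;0 0 10 0 0 0 0;0 0 0 0 0 0 255;0 0 0 0 0 0 255;0 0 0 0 0 0 255;0 0 0 0 0 0 255;0 0 0 0 0 0 255;0 0 0 0 0 0 255",
  "squeeze": 70
}}

```text
time_s: 3.02
ee_pos: [0.4669, 0.2645, 0.0081]
orientation: [-0.064, 3.138, 0.002]
ft_force: [-1.3, 1.3, 6.2]
finger_gap: 0.0588
gripper_force: 76.8
```

>>> {"api": "jog_arm", "payload": {
  "steps": "0 0 -20 0 0 0 255;0 0 -35 0 0 0 255;0 0 -35 0 0 5.7 255;0 0 0 0 0 5.7 255;-5 -40 0 0 0 0 255;-5 -40 0 0 0 0 255;-6 -40 0 0 0 0 255;-6 -40 0 0 0 0 255;-6 -40 0 0 0 0 255;-6 -40 0 0 0 0 255;-6 -40 0 0 0 0 255;0 0 0 0 0 0 255"
}}

```text
time_s: 4.53
ee_pos: [0.4602, -0.0209, 0.0959]
orientation: [-0.255, -3.13, -0.0]
ft_force: [0.4, 0.9, -6.2]
finger_gap: 0.0588
gripper_force: 77.5
```

```bash
python3 - <<'E'
from h import *
grab('wrist','w2.png'); o=st(); print(vision.camera_model('wrist')['cam_to_world'])
a,_=grab('top','t2.png')
cv2.imwrite('pics/c2.png',cv2.resize(a[140:260,200:330],None,fx=4,fy=4,interpolation=cv2.INTER_CUBIC)[:,:,::-1])
E
```

```text
{'time_s': 4.575, 'joints': [-0.2899, -0.0274, 2.125, 0.0004, 1.0456, -1.6998], 'qd': [0.038, 0.0005, 0.0041, 0.004, 0.0021, 0.0042], 'tau': [-1.1213, -29.034, -30.5894, -0.0688, -0.2374, -0.0302], 'ee_pos': [0.4601, -0.0197, 0.0957], 'orientation': [-0.2526, -3.1299, -0.001], 'ft_force': [-0.0479, -0.3057, -4.2658], 'torque': [0.0081, 0.2124, 0.0292], 'gripper_force': 77.5135, 'finger_gap': 0.0589}
[[ 1.60566324e-01 -9.50223558e-01 -2.67008698e-01  3.92730118e-01]
 [ 9.87024858e-01  1.54749606e-01  4.28309326e-02 -8.27029054e-03]
 [ 6.20529765e-04 -2.70421428e-01  9.62741848e-01  2.37489477e-01]
 [ 0.00000000e+00  0.00000000e+00  0.00000000e+00  1.00000000e+00]]
```

View pics/w2.png

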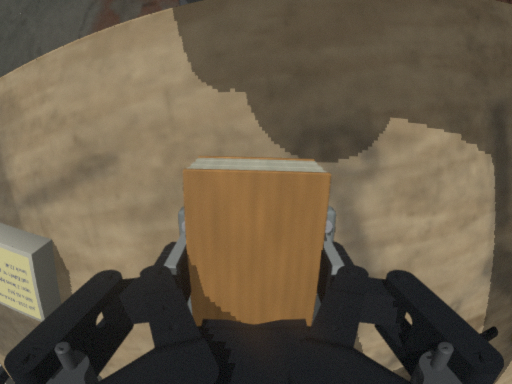

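In the wrist view the pack is held square, with top edges at u 185 and 330 (near) and 196 and 313 (far), centred on the tool axis. Next I'll check the press pose from the foot corners and from the current top view.

```bash
python3 - <<'E'
from h import *
m=vision.camera_model('top')
f=lambda x,y,z:at(m,120+x/4-.4,140+y/4-.4,z)[:2]
F=[f(432,385,.018),f(607,430,.018),f(683,125,.018),f(516,75,.018)]
print(np.round(F,4), [np.linalg.norm(F[k]-F[k-1]).round(4) for k in range(4)]);
g=lambda a,b:np.degrees(np.arctan2(*(b-a)[::-1])).round(2)
print(g(F[0],F[3]),g(F[1],F[2]),g(F[1],F[0])-90, 'front mid',(F[0]+F[1])/2)
o=np.array([.6245,-.044]);y=np.array([.1582,.9874]);
for p in F: print((p-o)@[.9874,-.1582],(p-o)@y)
E
```

```text
[[ 0.48    0.042 ]
 [ 0.4617 -0.0854]
 [ 0.6901 -0.1192]
 [ 0.7146  0.007 ]] [np.float64(0.2372), np.float64(0.1287), np.float64(0.2309), np.float64(0.1286)]
-8.48 -8.4 -8.189999999999998 front mid [ 0.4708732  -0.02169746]
-0.15623946920342166 0.06208115557389172
-0.15419925033729234 -0.06664561429335526
0.07669626713319269 -0.06383159758165625
0.08090023400819751 0.06465303128007305
```

View pics/c2.png

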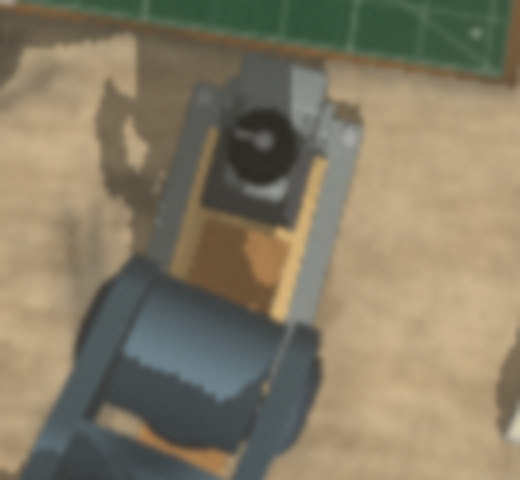

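```bash
python3 - <<'E'
from h import *
m=vision.camera_model('top'); a=cv2.imread('pics/t0.png'); s=cv2.cvtColor(a,cv2.COLOR_BGR2HSV)[...,1].astype(float)
L=[[],[],[],[]]
for v in range(197,231):
    c0=247-(v-185)*.27-6   # rough left foot edge
    row=s[v]; x=np.arange(215,305); lo=row[215:305]<60
    # crossings of S=60, subpixel
    cr=[(k+(60-row[k])/(row[k+1]-row[k]),np.sign(row[k+1]-row[k])) for k in range(215,304) if (row[k]-60)*(row[k+1]-60)<0]
    if len(cr)==4:
        for i in range(4): L[i].append(at(m,cr[i][0],v,.018 if i in(0,3) else .0275)[:2])
for l in L:
    l=np.array(l,float); print(len(l)); 
    if len(l)<8: continue
    d=cv2.fitLine(l.astype(np.float32),cv2.DIST_HUBER,0,.001,.001).ravel(); d*=np.sign(d[0])
    print('yaw',np.degrees(np.arctan2(d[1],d[0])).round(2),'y at x=.47,.62:',d[3]+d[1]/d[0]*(np.array([.47,.62])-d[2]))
E
```

```text
28
yaw -9.29 y at x=.47,.62: [0.04764845 0.0231246 ]
28
yaw -9.34 y at x=.47,.62: [0.02763437 0.00296198]
28
yaw -9.29 y at x=.47,.62: [-0.0653484  -0.08988419]
28
yaw -9.5 y at x=.47,.62: [-0.08524011 -0.1103451 ]
```

The foot and board edges agree: yaw is -9.35° and the centre line is y = -0.0188 - 0.1646(x - 0.47). That calls for a +2.5 mm shift in y. Now I'll lower the pack and feel for the board.

>>> {"api": "jog_arm", "payload": {
  "steps": "0 2.5 20 0 0 0 255;0 0 20 0 0 0 255;0 0 10 0 0 0 255;0 0 2 0 0 0 255;0 0 0 0 0 0 255"
}}

```text
time_s: 5.25
ee_pos: [0.4617, -0.0164, 0.0447]
orientation: [0.248, 3.131, -0.0]
ft_force: [0.2, -0.7, -4.4]
finger_gap: 0.0587
gripper_force: 77.4
```

>>> {"api": "jog_arm", "payload": {
  "steps": "0 0 2 0 0 0 255;0 0 0 0 0 0 255"
}}

```text
time_s: 5.5
ee_pos: [0.4615, -0.0166, 0.0426]
orientation: [0.249, 3.131, -0.0]
ft_force: [0.0, 0.4, -5.0]
finger_gap: 0.0589
gripper_force: 77.4
```

>>> {"api": "jog_arm", "payload": {
  "steps": "0 0 2 0 0 0 255;0 0 0 0 0 0 255"
}}

```text
time_s: 5.75
ee_pos: [0.4612, -0.0165, 0.0402]
orientation: [-0.249, -3.131, -0.0]
ft_force: [0.4, 0.1, -5.1]
finger_gap: 0.0591
gripper_force: 77.4
```

>>> {"api": "jog_arm", "payload": {
  "steps": "0 0 1.5 0 0 0 255;0 0 0 0 0 0 255"
}}

```text
time_s: 6.0
ee_pos: [0.4612, -0.0165, 0.0386]
orientation: [-0.249, -3.131, -0.0]
ft_force: [0.9, -0.7, -4.7]
finger_gap: 0.0582
gripper_force: 77.4
```

>>> {"api": "jog_arm", "payload": {
  "steps": "0 -0.8 1.2 0 0 0.25 255;0 0 0 0 0 0 255"
}}

```text
time_s: 6.25
ee_pos: [0.4611, -0.0174, 0.0375]
orientation: [-0.256, -3.131, -0.0]
ft_force: [-0.6, 0.2, -3.8]
finger_gap: 0.0588
gripper_force: 77.4
```

>>> {"api": "jog_arm", "payload": {
  "steps": "0 0 1.2 0 0 0 255;0 0 0 0 0 0 255"
}}

```text
time_s: 6.5
ee_pos: [0.4611, -0.0173, 0.0363]
orientation: [-0.255, -3.131, -0.0]
ft_force: [-0.3, 0.4, -4.6]
finger_gap: 0.0591
gripper_force: 77.4
```

>>> {"api": "jog_arm", "payload": {
  "steps": "0 0 1.2 0 0 0 255;0 0 0 0 0 0 255"
}}

```text
time_s: 6.75
ee_pos: [0.4615, -0.0174, 0.0356]
orientation: [0.255, 3.131, -0.0]
ft_force: [-2.4, 0.5, 1.5]
finger_gap: 0.0586
gripper_force: 78.0
```

>>> {"api": "jog_arm", "payload": {
  "steps": "0 0 1.2 0 0 0 255;0 0 0 0 0 0 255"
}}

```text
time_s: 7.0
ee_pos: [0.4614, -0.0174, 0.0355]
orientation: [-0.255, -3.13, 0.0]
ft_force: [-8.4, 1.4, 14.2]
finger_gap: 0.0589
gripper_force: 79.8
```

The board contact came at TCP z of about 0.0357, which puts the board top at about 27.5 mm. I'll ease off and slide in.

>>> {"api": "jog_arm", "payload": {
  "steps": "0 0 -1.6 0 0 0 255;-8 0 0 0 0 0 255;-10 0 0 0 0 0 255;-10 0 0 0 0 0 255;-10 0 0 0 0 0 255;-10 0 0 0 0 0 255;-10 0 0 0 0 0 255;-6 0 0 0 0 0 255;-2 0 0 0 0 0 255;0 0 0 0 0 0 255"
}}

```text
time_s: 8.25
ee_pos: [0.5267, -0.0281, 0.0356]
orientation: [0.255, 3.13, -0.0]
ft_force: [-0.7, -0.0, -1.9]
finger_gap: 0.059
gripper_force: 78.0
```

>>> {"api": "jog_arm", "payload": {
  "steps": "-2 0 0 0 0 0 255;0 0 0 0 0 0 255"
}}

```text
time_s: 8.5
ee_pos: [0.5283, -0.0283, 0.0356]
orientation: [0.256, 3.131, 0.0]
ft_force: [-1.1, 0.1, -0.6]
finger_gap: 0.0591
gripper_force: 78.2
```

>>> {"api": "jog_arm", "payload": {
  "steps": "-3 0 0 0 0 0 255;-3 0 0 0 0 0 255;0 0 0 0 0 0 255"
}}

```text
time_s: 8.88
ee_pos: [0.5349, -0.0295, 0.0356]
orientation: [0.256, 3.13, -0.0]
ft_force: [0.4, 0.4, -1.4]
finger_gap: 0.059
gripper_force: 78.2
```

>>> {"api": "jog_arm", "payload": {
  "steps": "-1.5 0 0 0 0 0 255;0 0 0 0 0 0 255"
}}

```text
time_s: 9.12
ee_pos: [0.5358, -0.0296, 0.0356]
orientation: [0.256, 3.131, 0.0]
ft_force: [-2.2, 0.0, 0.6]
finger_gap: 0.0587
gripper_force: 78.1
```

>>> {"api": "jog_arm", "payload": {
  "steps": "-1.5 0 0 0 0 0 255;0 0 0 0 0 0 255"
}}

```text
time_s: 9.38
ee_pos: [0.5373, -0.0299, 0.0356]
orientation: [0.256, 3.131, -0.0]
ft_force: [-1.1, 0.4, 1.4]
finger_gap: 0.0587
gripper_force: 78.2
```

>>> {"api": "jog_arm", "payload": {
  "steps": "-1 0 0 0 0 0 255;0 0 0 0 0 0 255"
}}

```text
time_s: 9.62
ee_pos: [0.5383, -0.03, 0.0356]
orientation: [0.256, 3.131, 0.0]
ft_force: [-3.0, 0.4, 1.5]
finger_gap: 0.0584
gripper_force: 78.2
```

>>> {"api": "jog_arm", "payload": {
  "steps": "-1 0 0 0 0 0 255;0 0 0 0 0 0 255"
}}

```text
time_s: 9.88
ee_pos: [0.5393, -0.0302, 0.0356]
orientation: [0.255, 3.131, -0.0]
ft_force: [-3.3, -0.2, 1.7]
finger_gap: 0.0588
gripper_force: 78.2
```

>>> {"api": "jog_arm", "payload": {
  "steps": "-1 0 0 0 0 0 255;0 0 0 0 0 0 255"
}}

```text
time_s: 10.12
ee_pos: [0.5403, -0.0303, 0.0356]
orientation: [0.256, 3.131, -0.0]
ft_force: [-3.0, 0.6, 0.3]
finger_gap: 0.0589
gripper_force: 78.2
```

>>> {"api": "jog_arm", "payload": {
  "steps": "-1 0 0 0 0 0 255;0 0 0 0 0 0 255"
}}

```text
time_s: 10.38
ee_pos: [0.5413, -0.0305, 0.0356]
orientation: [0.256, 3.131, 0.0]
ft_force: [-2.2, 0.5, 1.3]
finger_gap: 0.0584
gripper_force: 78.3
```

>>> {"api": "jog_arm", "payload": {
  "steps": "-1 0 0 0 0 0 255;0 0 0 0 0 0 255"
}}

```text
time_s: 10.62
ee_pos: [0.5423, -0.0307, 0.0356]
orientation: [0.256, 3.131, 0.0]
ft_force: [-2.6, 0.8, 1.7]
finger_gap: 0.0586
gripper_force: 78.3
```

>>> {"api": "jog_arm", "payload": {
  "steps": "-1 0 0 0 0 0 255;0 0 0 0 0 0 255"
}}

```text
time_s: 10.88
ee_pos: [0.5432, -0.0308, 0.0356]
orientation: [0.255, 3.131, -0.0]
ft_force: [-2.3, 0.7, 1.1]
finger_gap: 0.0586
gripper_force: 78.3
```

>>> {"api": "jog_arm", "payload": {
  "steps": "-0.8 0 0 0 0 0 255;0 0 0 0 0 0 255"
}}

```text
time_s: 11.12
ee_pos: [0.544, -0.031, 0.0356]
orientation: [0.256, 3.131, -0.0]
ft_force: [-3.1, 0.8, 1.7]
finger_gap: 0.0592
gripper_force: 78.3
```

>>> {"api": "jog_arm", "payload": {
  "steps": "-0.8 0 0 0 0 0 255;0 0 0 0 0 0 255"
}}

```text
time_s: 11.38
ee_pos: [0.5448, -0.0311, 0.0356]
orientation: [0.255, 3.131, -0.0]
ft_force: [-2.9, 0.6, 3.1]
finger_gap: 0.0587
gripper_force: 78.4
```

>>> {"api": "jog_arm", "payload": {
  "steps": "-0.8 0 -0.2 0 0 0 255;0 0 0 0 0 0 255"
}}

```text
time_s: 11.62
ee_pos: [0.5448, -0.0311, 0.0356]
orientation: [-0.255, -3.129, -0.0]
ft_force: [-5.9, 0.7, 4.2]
finger_gap: 0.0588
gripper_force: 78.5
```

>>> {"api": "jog_arm", "payload": {
  "steps": "-0.8 0 0 0 0 0 255;0 0 0 0 0 0 255"
}}

```text
time_s: 11.88
ee_pos: [0.5448, -0.0311, 0.0356]
orientation: [-0.255, -3.127, -0.0]
ft_force: [-9.5, 1.0, 6.6]
finger_gap: 0.0588
gripper_force: 79.1
```

>>> {"api": "jog_arm", "payload": {
  "steps": "-0.8 0 0 0 0 0 255;0 0 0 0 0 0 255"
}}

```text
time_s: 12.12
ee_pos: [0.5448, -0.0311, 0.0356]
orientation: [-0.254, -3.125, -0.0]
ft_force: [-13.7, 1.7, 10.2]
finger_gap: 0.0585
gripper_force: 79.5
```

Contact with the column came at x = 0.5448, at a few newtons and 13.7 N at most. I'll relieve the push, let go and rise.

>>> {"api": "jog_arm", "payload": {
  "steps": "2.2 0 0 0 0 0 255;0 0 0 0 0 0 255"
}}

```text
time_s: 12.38
ee_pos: [0.5448, -0.0311, 0.0356]
orientation: [0.256, 3.131, 0.0]
ft_force: [-2.3, 0.0, -0.6]
finger_gap: 0.059
gripper_force: 78.2
```

>>> {"api": "jog_arm", "payload": {
  "steps": "0 0 0 0 0 0 0;0 0 0 0 0 0 0;0 0 0 0 0 0 0;0 0 0 0 0 0 0;0 0 -20 0 0 0 0;10 0 -40 0 0 0 0;10 0 -60 0 0 0 0;10 0 -60 0 0 0 0;0 0 -30 0 0 0 0;0 0 0 0 0 0 0"
}}

```text
time_s: 13.62
ee_pos: [0.5168, -0.0266, 0.249]
orientation: [0.255, 3.125, -0.002]
ft_force: [-0.1, -0.0, -0.7]
finger_gap: 0.0852
gripper_force: 0.0
```

```bash
python3 - <<'E'
from h import *
a,_=grab('wrist','w3.png'); o=st(); b,_=grab('side','s3.png')
c=cv2.resize(b[160:290,170:330],None,fx=2.5,fy=2.5,interpolation=cv2.INTER_CUBIC)
cv2.imwrite('pics/c3.png',np.vstack([np.hstack([c[:,:,::-1],np.zeros((c.shape[0],112,3),np.uint8)]),])) 
E
```

```text
{'time_s': 13.675, 'joints': [-0.2709, -0.0869, 1.8822, -0.0, 1.3444, -1.6788], 'qd': [0.0006, 0.0347, 0.046, -0.0001, 0.0011, -0.002], 'tau': [0.0599, -31.0275, -34.5335, 0.0015, -0.0064, -0.0001], 'ee_pos': [0.5156, -0.0263, 0.2464], 'orientation': [0.2554, 3.1293, -0.0006], 'ft_force': [-0.4828, 0.8, -1.161], 'torque': [-0.0492, 0.0152, -0.0247], 'gripper_force': 0.0, 'finger_gap': 0.0853}
```

View pics/w3.png

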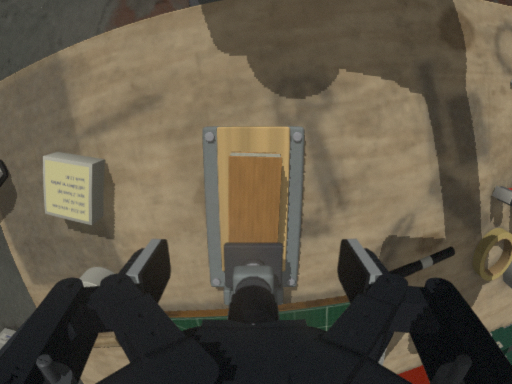

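The wrist view shows the pack under the plate, with edges at u 229–283, the board at u 217–291, and the knob at (253,300). I'll measure how well it is centred and squared.

```bash
python3 - <<'E'
from h import *
m=vision.camera_model('wrist'); a=cv2.imread('pics/w3.png').astype(float)
h=cv2.cvtColor(a.astype(np.uint8),cv2.COLOR_BGR2HSV).astype(int)
print(h[190,200:310:1,1].tolist()); print(h[190,200:310,2].tolist())
L={'p':[[],[]],'b':[[],[]]}
for v in range(165,236,2):
    s=a[v,:,2]-a[v,:,0]; # red-blue, warm
    g=cv2.GaussianBlur(a[v:v+1].astype(np.float32),(5,1),0)[0].sum(1)/3; d=np.abs(np.gradient(g))
    pk=lambda c,w=6: c-w+np.argmax(d[c-w:c+w+1])
    for k,c,z,i in((('p'),229,.0635,0),('p',283,.0635,1),('b',217,.0275,0),('b',291,.0275,1)):
        L[k][i].append(at(m,pk(c)+.5,v+.5,z,True)[:2])
for k in L:
    for l in L[k]:
        d=cv2.fitLine(np.array(l,np.float32),cv2.DIST_HUBER,0,.0005,.001).ravel(); d*=np.sign(d[0])
        print(k,'yaw',np.degrees(np.arctan2(d[1],d[0])).round(2),'y at .48,.56',(d[3]+d[1]/d[0]*(np.array([.48,.56])-d[2])).round(4))
E
```

```text
[83, 85, 85, 78, 55, 16, 16, 14, 5, 4, 4, 9, 13, 9, 11, 5, 11, 15, 81, 106, 111, 114, 110, 109, 111, 111, 110, 111, 122, 136, 138, 139, 141, 145, 138, 143, 142, 146, 140, 139, 146, 140, 136, 144, 140, 146, 144, 140, 142, 143, 143, 139, 147, 144, 139, 143, 143, 142, 143, 141, 143, 142, 139, 138, 139, 144, 143, 143, 145, 144, 142, 140, 144, 142, 148, 147, 138, 143, 150, 145, 122, 109, 114, 112, 112, 109, 118, 109, 72, 2, 11, 9, 7, 9, 9, 5, 5, 9, 14, 7, 10, 14, 46, 76, 75, 78, 76, 75, 76, 71]
[126, 126, 123, 124, 116, 109, 113, 112, 113, 114, 114, 113, 116, 113, 113, 113, 115, 116, 148, 168, 170, 170, 171, 173, 172, 174, 171, 166, 155, 141, 139, 136, 141, 139, 140, 139, 140, 138, 140, 139, 136, 138, 139, 138, 138, 136, 140, 140, 140, 137, 137, 141, 135, 131, 132, 134, 134, 135, 136, 137, 139, 140, 138, 139, 141, 142, 141, 134, 134, 138, 135, 135, 133, 138, 136, 134, 137, 137, 136, 135, 109, 103, 105, 109, 112, 112, 121, 157, 103, 106, 112, 112, 109, 109, 112, 110, 110, 111, 112, 110, 103, 93, 77, 87, 106, 131, 137, 140, 144, 143]
p yaw -10.72 y at .48,.56 [-0.0474 -0.0625]
p yaw -10.32 y at .48,.56 [0.0191 0.0046]
b yaw -9.22 y at .48,.56 [-0.0643 -0.0772]
b yaw -9.49 y at .48,.56 [0.0242 0.0108]
```

```bash
python3 - <<'E'
from h import *
m=vision.camera_model('wrist'); a=cv2.imread('pics/w3.png')
s=cv2.GaussianBlur(cv2.cvtColor(a,cv2.COLOR_BGR2HSV)[...,1].astype(np.float32),(1,5),0)
def cross(row,t,lo,hi):
    k=[k for k in range(lo,hi) if (row[k]-t)*(row[k+1]-t)<=0]; k=k[0]; return k+(t-row[k])/(row[k+1]-row[k])+.5
E={}
for v in range(165,236,2):
    for n,t,lo,hi,z in (('p0',125,222,236,.0635),('p1',127,274,290,.0635),('b0',60,210,224,.0275),('b1',60,284,298,.0275)):
        try:E.setdefault(n,[]).append(at(m,cross(s[v],t,lo,hi),v+.5,z,True)[:2])
        except IndexError: pass
for k,l in E.items():
    d=cv2.fitLine(np.array(l,np.float32),cv2.DIST_HUBER,0,.0005,.001).ravel(); d*=np.sign(d[0])
    print(k,len(l),'yaw',np.degrees(np.arctan2(d[1],d[0])).round(2),'y at .48,.56',(d[3]+d[1]/d[0]*(np.array([.48,.56])-d[2])).round(4))
E
```

```text
p0 36 yaw -10.63 y at .48,.56 [-0.0474 -0.0624]
p1 36 yaw -11.12 y at .48,.56 [ 0.0129 -0.0028]
b0 36 yaw -9.25 y at .48,.56 [-0.0649 -0.078 ]
b1 36 yaw -9.36 y at .48,.56 [0.0249 0.0117]
```

The pack is yawed about 1.5° and its near end is about 2.7 mm off centre, though its width and the board's both measure true. I'll mend that: regrip along the pack's own line, rotate it square, shift it and re-seat it gently.

>>> {"api": "jog_arm", "payload": {
  "steps": "0 2.2 40 0 0 1.55 0;0 0 50 0 0 0 0;-10 0 45 0 0 0 0;-12 0 40 0 0 0 0;-7.3 0 20 0 0 0 0;0 0 14 0 0 0 0;0 0 0 0 0 0 0;0 0 0 0 0 0 255;0 0 0 0 0 0 255;0 0 0 0 0 0 255;0 0 0 0 0 0 255;0 0 0 0 0 0 255",
  "squeeze": 50
}}

```text
time_s: 15.22
ee_pos: [0.5449, -0.0299, 0.0381]
orientation: [0.298, 3.126, -0.001]
ft_force: [-3.3, -0.9, 6.3]
finger_gap: 0.0594
gripper_force: 56.5
```

```bash
python3 -c "
from h import *
st()"
```

```text
{'time_s': 15.225, 'joints': [-0.2624, 0.2671, 1.9278, -0.0006, 0.9455, -1.643], 'qd': [0.0, -0.0001, -0.0005, 0.0009, 0.0009, 0.0009], 'tau': [0.6806, -34.0584, -24.8044, 0.3469, -0.6926, -0.0997], 'ee_pos': [0.5449, -0.0299, 0.0381], 'orientation': [0.2977, 3.1262, -0.001], 'ft_force': [-3.2856, -0.896, 6.3307], 'torque': [-0.275, 0.5849, -0.0681], 'gripper_force': 56.4826, 'finger_gap': 0.0594}
```

>>> {"api": "jog_arm", "payload": {
  "steps": "2 0 -0.8 0 0 0 255;0 -0.8 0 0 0 -0.8 255;0 0 0 0 0 -0.8 255;0 0 0 0 0 0 255"
}}

```text
time_s: 15.72
ee_pos: [0.5426, -0.0302, 0.0381]
orientation: [0.253, 3.131, -0.001]
ft_force: [-2.6, -0.2, 5.5]
finger_gap: 0.059
gripper_force: 56.5
```

>>> {"api": "jog_arm", "payload": {
  "steps": "-1 0 0 0 0 0 255;0 0 0 0 0 0 255"
}}

```text
time_s: 15.98
ee_pos: [0.5425, -0.0302, 0.0381]
orientation: [-0.252, -3.129, 0.001]
ft_force: [-6.9, -0.2, 10.1]
finger_gap: 0.0589
gripper_force: 57.1
```

>>> {"api": "jog_arm", "payload": {
  "steps": "-0.7 0 0 0 0 0 255;0 0 0 0 0 0 255"
}}

```text
time_s: 16.23
ee_pos: [0.543, -0.0302, 0.0381]
orientation: [-0.252, -3.128, 0.0]
ft_force: [-8.0, 0.2, 12.0]
finger_gap: 0.0589
gripper_force: 57.1
```

>>> {"api": "jog_arm", "payload": {
  "steps": "-0.7 0 0 0 0 0 255;0 0 0 0 0 0 255"
}}

```text
time_s: 16.48
ee_pos: [0.5437, -0.0303, 0.0381]
orientation: [-0.252, -3.128, 0.0]
ft_force: [-7.9, -0.3, 11.2]
finger_gap: 0.0589
gripper_force: 57.1
```

>>> {"api": "jog_arm", "payload": {
  "steps": "0 0 -1 0 0 0 255;-0.6 0 0 0 0 0 255;0 0 0 0 0 0 255"
}}

```text
time_s: 16.85
ee_pos: [0.5447, -0.0303, 0.0382]
orientation: [-0.254, -3.13, -0.0]
ft_force: [-3.1, 0.3, 1.2]
finger_gap: 0.0589
gripper_force: 56.0
```

>>> {"api": "jog_arm", "payload": {
  "steps": "-0.6 0 0 0 0 0 255;0 0 0 0 0 0 255"
}}

```text
time_s: 17.1
ee_pos: [0.5456, -0.0304, 0.0382]
orientation: [-0.254, -3.131, -0.0]
ft_force: [-2.4, 1.0, -1.5]
finger_gap: 0.0589
gripper_force: 55.7
```

>>> {"api": "jog_arm", "payload": {
  "steps": "-0.6 0 0 0 0 0 255;0 0 0 0 0 0 255"
}}

```text
time_s: 17.35
ee_pos: [0.5456, -0.0304, 0.0381]
orientation: [-0.254, -3.129, -0.0]
ft_force: [-4.5, 0.0, 1.2]
finger_gap: 0.0586
gripper_force: 55.9
```

>>> {"api": "jog_arm", "payload": {
  "steps": "-0.8 0 0 0 0 0 255;0 0 0 0 0 0 255"
}}

```text
time_s: 17.6
ee_pos: [0.5455, -0.0304, 0.0381]
orientation: [-0.253, -3.127, -0.001]
ft_force: [-9.4, 1.2, 3.8]
finger_gap: 0.0589
gripper_force: 56.3
```

>>> {"api": "jog_arm", "payload": {
  "steps": "1.2 0 0 0 0 0 255;0 0 0 0 0 0 255;0 0 0 0 0 0 0;0 0 0 0 0 0 0;0 0 0 0 0 0 0;0 0 0 0 0 0 0;0 0 -20 0 0 0 0;10 0 -40 0 0 0 0;10 0 -60 0 0 0 0;10 0 -60 0 0 0 0;0 0 -30 0 0 0 0;0 0 0 0 0 0 0"
}}

```text
time_s: 19.1
ee_pos: [0.518, -0.0262, 0.2518]
orientation: [0.254, 3.125, -0.002]
ft_force: [-0.3, 0.1, -0.0]
finger_gap: 0.0857
gripper_force: 0.0
```

```bash
cat > meas.py <<'E'
from h import *
import sys
a,m=grab('wrist',sys.argv[1]); a=a[:,:,::-1].copy(); o=st()
s=cv2.GaussianBlur(cv2.cvtColor(a,cv2.COLOR_BGR2HSV)[...,1].astype(np.float32),(1,5),0)
def cross(row,t,lo,hi):
    k=[k for k in range(lo,hi) if (row[k]-t)*(row[k+1]-t)<=0]; k=k[0]; return k+(t-row[k])/(row[k+1]-row[k])+.5
E={}
for v in range(165,236,2):
    for n,t,lo,hi,z in (('p0',125,222,236,.0635),('p1',127,274,290,.0635),('b0',60,210,224,.0275),('b1',60,284,298,.0275)):
        try:E.setdefault(n,[]).append(at(m,cross(s[v],t,lo,hi),v+.5,z,True)[:2])
        except IndexError: pass
for k,l in E.items():
    d=cv2.fitLine(np.array(l,np.float32),cv2.DIST_HUBER,0,.0005,.001).ravel(); d*=np.sign(d[0])
    print(k,len(l),'yaw',np.degrees(np.arctan2(d[1],d[0])).round(2),'y at .48,.56',(d[3]+d[1]/d[0]*(np.array([.48,.56])-d[2])).round(4))
E
python3 meas.py w4.png
```

```text
{'time_s': 19.15, 'joints': [-0.2694, -0.0865, 1.8766, 0.0001, 1.3495, -1.6782], 'qd': [-0.0005, 0.0369, 0.046, 0.0012, 0.0023, 0.001], 'tau': [0.061, -31.1083, -34.5993, 0.0015, -0.0061, 0.0], 'ee_pos': [0.5168, -0.0258, 0.2492], 'orientation': [0.2539, 3.1293, -0.0005], 'ft_force': [-0.751, 0.944, 0.0399], 'torque': [0.0121, -0.0266, 0.0052], 'gripper_force': 0.0, 'finger_gap': 0.0853}
p0 36 yaw -9.37 y at .48,.56 [-0.0487 -0.0618]
p1 36 yaw -9.76 y at .48,.56 [ 0.0122 -0.0016]
b0 36 yaw -9.28 y at .48,.56 [-0.0659 -0.079 ]
b1 36 yaw -9.33 y at .48,.56 [0.0251 0.0119]
```

Yaw is now within 0.3°, but the pack sits about 2 mm to +y. One gentle side correction will fix that.

>>> {"api": "jog_arm", "payload": {
  "steps": "0 0 40 0 0 0 0;0 0 50 0 0 0 0;-10 0 45 0 0 0 0;-12 0 40 0 0 0 0;-6.4 0 20 0 0 0 0;0 0 13 0 0 0 0;0 0 0 0 0 0 255;0 0 0 0 0 0 255;0 0 0 0 0 0 255;0 0 -1 0 0 0 255;0 -1 0 0 0 -0.1 255;0 -1 0 0 0 -0.1 255",
  "squeeze": 40
}}

```text
time_s: 20.65
ee_pos: [0.5439, -0.0323, 0.0414]
orientation: [-0.248, -3.131, -0.0]
ft_force: [0.3, 0.3, -5.5]
finger_gap: 0.0586
gripper_force: 46.2
```

>>> {"api": "jog_arm", "payload": {
  "steps": "-0.5 0 0 0 0 0 255;0 0 0 0 0 0 255"
}}

```text
time_s: 20.9
ee_pos: [0.5439, -0.0323, 0.0412]
orientation: [-0.249, -3.13, -0.0]
ft_force: [-3.7, 0.1, -3.6]
finger_gap: 0.059
gripper_force: 46.3
```

>>> {"api": "jog_arm", "payload": {
  "steps": "-0.6 0 0 0 0 0 255;0 0 0 0 0 0 255"
}}

```text
time_s: 21.15
ee_pos: [0.5439, -0.0324, 0.041]
orientation: [-0.248, -3.128, -0.0]
ft_force: [-7.1, -0.8, -3.0]
finger_gap: 0.0589
gripper_force: 46.4
```

>>> {"api": "jog_arm", "payload": {
  "steps": "-0.6 0 0 0 0 0 255;0 0 0 0 0 0 255"
}}

```text
time_s: 21.4
ee_pos: [0.5439, -0.0324, 0.0408]
orientation: [-0.248, -3.127, -0.0]
ft_force: [-8.5, -0.4, -2.1]
finger_gap: 0.0594
gripper_force: 46.6
```

>>> {"api": "jog_arm", "payload": {
  "steps": "1.2 0 0.8 0 0 0 255;0 0 0 0 0 0 255;0 0 0 0 0 0 0;0 0 0 0 0 0 0;0 0 0 0 0 0 0;0 0 -20 0 0 0 0;10 0 -40 0 0 0 0;10 0 -60 0 0 0 0;10 0 -60 0 0 0 0;0 0 -30 0 0 0 0;0 0 0 0 0 0 0"
}}

```text
time_s: 22.78
ee_pos: [0.5168, -0.0281, 0.2543]
orientation: [0.248, 3.124, -0.002]
ft_force: [1.0, -0.3, -1.0]
finger_gap: 0.0854
gripper_force: 0.0
```

```bash
python3 meas.py w5.png; python3 - <<'E'
from h import *
a,m=grab('side','s5.png')
cv2.imwrite('pics/c5.png',cv2.resize(a[165:275,190:310],None,fx=5,fy=5,interpolation=cv2.INTER_CUBIC)[:,:,::-1])
m=vision.camera_model('wrist'); print(at(m,253,290,.189,True))
E
```

```text
{'time_s': 22.825, 'joints': [-0.2737, -0.0919, 1.877, 0.0, 1.3538, -1.6861], 'qd': [-0.0004, 0.0384, 0.0487, -0.0005, 0.0039, 0.0009], 'tau': [0.0603, -30.9286, -34.6539, 0.0017, -0.0081, 0.0], 'ee_pos': [0.5155, -0.0278, 0.2517], 'orientation': [0.2484, 3.1292, -0.0007], 'ft_force': [0.2682, 0.3606, 0.2842], 'torque': [-0.0306, 0.0181, -0.0181], 'gripper_force': 0.0, 'finger_gap': 0.0857}
p0 36 yaw -9.14 y at .48,.56 [-0.051  -0.0639]
p1 36 yaw -9.56 y at .48,.56 [ 0.0098 -0.0037]
b0 36 yaw -9.27 y at .48,.56 [-0.0659 -0.079 ]
b1 36 yaw -9.29 y at .48,.56 [0.025  0.0119]
[ 0.58403985 -0.03868021  0.189     ]
```

View pics/c5.png

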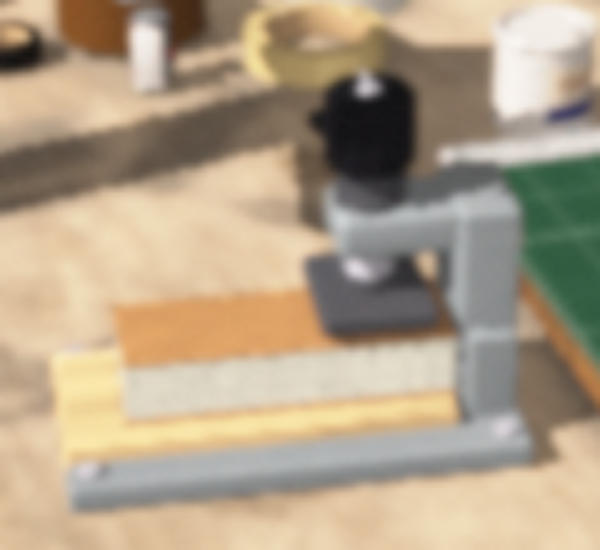

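The side view shows the pack flat on the board with its end at the column and the plate a few mm above it. Measured, it is centred to within 0.2 mm and square to within about 0.1°. Now I'll go above the knob with joint 6 wound back.

>>> {"api": "jog_arm", "payload": {
  "steps": "0 0 0 0 0 -10.4 0;0 0 0 0 0 -10.4 0;0 0 0 0 0 -10.4 0;0 0 0 0 0 -10.4 0;0 0 0 0 0 -10.4 0;-23 -29.2 0 0 0 0 0;-23 -29.2 0 0 0 0 0;-23 -29.2 0 0 0 0 0;0 0 0 0 0 0 0;0 0 0 0 0 0 0"
}}

```text
time_s: 24.12
ee_pos: [0.624, -0.0445, 0.2485]
orientation: [1.148, -2.921, -0.004]
ft_force: [0.8, 0.1, -0.0]
finger_gap: 0.0854
gripper_force: 0.0
```

```bash
python3 - <<'E'
from h import *
o=st(); a,m=grab('wrist','w6.png'); K=m['mtx'];T=m['cam_to_world']
p=[.6255,-.045,.189]; c=T[:3,:3].T@(np.array(p)-T[:3,3]); th=np.arctan2(np.hypot(c[0],c[1]),-c[2]); ph=np.arctan2(-c[1],c[0])
u=K[0,2]+K[0,0]*th*np.cos(ph);v=K[1,2]+K[0,0]*th*np.sin(ph); print(u,v)
u,v=int(u),int(v); y0=min(v-60,264); print('crop origin',u-80,y0)
cv2.imwrite('pics/c6.png',cv2.resize(a[y0:y0+120,u-80:u+80],None,fx=5,fy=5,interpolation=cv2.INTER_CUBIC)[:,:,::-1])
E
```

```text
{'time_s': 24.125, 'joints': [-0.2522, 0.1775, 1.6045, 0.0, 1.3636, -2.5722], 'qd': [0.0004, -0.0281, 0.0069, -0.0012, 0.0008, -0.0024], 'tau': [-0.1491, -39.643, -33.2027, -0.0019, -0.0182, 0.0001], 'ee_pos': [0.624, -0.0445, 0.2485], 'orientation': [1.1483, -2.9208, -0.0037], 'ft_force': [0.7621, 0.1143, -0.0338], 'torque': [-0.007, -0.0264, -0.0322], 'gripper_force': 0.0, 'finger_gap': 0.0854}
251.53666079782266 209.7464812825433
crop origin 171 149
```

View pics/c6.png

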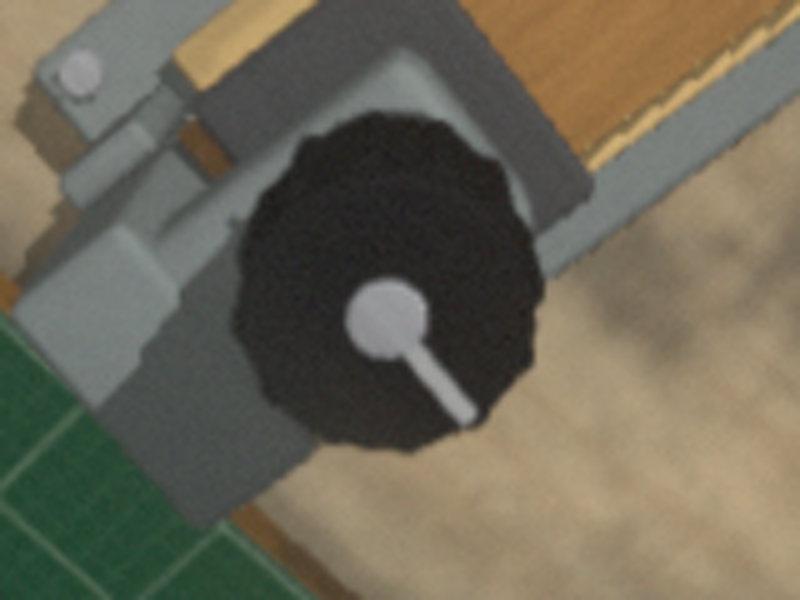

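The crop shows the knob from above, with its centre disc at picture pixel (248.4, 212.8) and the index line pointing down and to the right, ending at about (264,232).

```bash
python3 - <<'E'
from h import *
m=vision.camera_model('wrist'); o=readout.get_obs(); Rm=R.from_rotvec(o['orientation']).as_matrix()
p=at(m,248.9,213.3,.190,True); q=at(m,171.5+467/5,149.5+412/5,.19,True); print(p,'tool shift mm',Rm.T@(p-o['ee_pos'])*1000,'index angle',np.degrees(np.arctan2(*(q-p)[:2][::-1])))
E
```

```text
[ 0.62874084 -0.0446174   0.19      ] tool shift mm [-3.47628936 -3.44133175 59.22911447] index angle 81.64842953492207
```

>>> {"api": "jog_arm", "payload": {
  "steps": "-2.5 -3.2 20 0 0 0 0;0 0 30 0 0 0 0;0 0 30 0 0 0 0;0 0 16 0 0 0 0;0 0 0 0 0 0 0"
}}

```text
time_s: 24.8
ee_pos: [0.628, -0.0452, 0.1529]
orientation: [1.148, -2.921, -0.003]
ft_force: [0.1, -0.7, 1.9]
finger_gap: 0.0854
gripper_force: 0.0
```

>>> {"api": "jog_arm", "payload": {
  "steps": "0 0 0 0 0 0 255;0 0 0 0 0 0 255;0 0 0 0 0 0 255;0 0 0 0 0 0 255;0 0 0 0 0 0 255;0 0 0 0 0 0 255",
  "squeeze": 40
}}

```text
time_s: 25.55
ee_pos: [0.6294, -0.045, 0.1564]
orientation: [-1.149, 2.923, 0.0]
ft_force: [-4.5, 3.0, 5.6]
finger_gap: 0.0431
gripper_force: 40.9
```

```bash
python3 -c "
from h import *
o=st(); Rm=R.from_rotvec(o['orientation']).as_matrix(); print('F tool',Rm.T@o['ft_force'],'M tool',Rm.T@o['torque'])"
```

```text
{'time_s': 25.55, 'joints': [-0.2511, 0.2752, 1.6645, 0.0007, 1.2014, -2.5714], 'qd': [0.0, 0.0003, 0.0004, 0.0007, -0.001, 0.0008], 'tau': [-1.1629, -39.298, -30.0179, -0.3208, -1.0052, -0.0405], 'ee_pos': [0.6294, -0.045, 0.1564], 'orientation': [-1.1492, 2.9231, 0.0005], 'ft_force': [-4.4915, 3.0355, 5.6329], 'torque': [0.3907, 0.582, -0.0158], 'gripper_force': 40.9294, 'finger_gap': 0.0431}
F tool [ 1.21713748  5.28170209 -5.63380668] M tool [-0.68243762  0.16015662  0.01634291]
```

>>> {"api": "jog_arm", "payload": {
  "steps": "0 1 -2.5 0 0 0 255;0 0 0 0 0 0 255"
}}

```text
time_s: 25.8
ee_pos: [0.6293, -0.045, 0.1566]
orientation: [-1.148, 2.922, -0.002]
ft_force: [6.6, -1.2, -7.1]
finger_gap: 0.043
gripper_force: 43.5
```

```bash
cat > f.py <<'E'
from h import *
o=readout.get_obs(); Rm=R.from_rotvec(o['orientation']).as_matrix(); print(o['ee_pos'],'F tool',(Rm.T@o['ft_force']).round(2),'M tool',(Rm.T@o['torque']).round(3),'tau6',o['tau'][5],'j6',o['joints'][5],o['time_s'])
E
python3 f.py
```

```text
[ 0.62929305 -0.04500018  0.15657697] F tool [-3.97 -5.34  7.14] M tool [ 0.624 -0.612 -0.03 ] tau6 0.022605685517191887 j6 -2.5706882465350165 25.8
```

>>> {"api": "jog_arm", "payload": {
  "steps": "0 -0.5 1.3 0 0 0 255;0 0 0 0 0 0 255",
  "squeeze": 60
}}

```text
time_s: 26.05
ee_pos: [0.6293, -0.045, 0.1566]
orientation: [-1.149, 2.923, -0.001]
ft_force: [1.8, 0.4, 0.6]
finger_gap: 0.0428
gripper_force: 61.5
```

```bash
python3 f.py
```

```text
[ 0.62934631 -0.04504848  0.15660514] F tool [-1.56 -0.96 -0.59] M tool [-0.137 -0.381 -0.008] tau6 -0.02252033504191786 j6 -2.571022947977904 26.05
```

>>> {"api": "jog_arm", "payload": {
  "steps": "0 0 0 0 0 5 255;0 0 0 0 0 5 255;0 0 0 0 0 5 255;0 0 0 0 0 0 255"
}}

```text
time_s: 26.55
ee_pos: [0.6295, -0.0453, 0.1566]
orientation: [-0.757, 3.047, -0.001]
ft_force: [3.0, -0.1, -0.1]
finger_gap: 0.0426
gripper_force: 61.5
```

```bash
python3 f.py
```

```text
[ 0.62953887 -0.04528186  0.15659326] F tool [-2.6  -1.47  0.13] M tool [ 0.125 -0.538  0.295] tau6 -0.1846347050741315 j6 -2.309480336598658 26.55
```

>>> {"api": "jog_arm", "payload": {
  "steps": "0 0 0 0 0 5 255;0 0 0 0 0 5 255;0 0 0 0 0 5 255;0 0 0 0 0 0 255"
}}

```text
time_s: 27.05
ee_pos: [0.6296, -0.0456, 0.1566]
orientation: [-0.355, 3.119, -0.002]
ft_force: [4.4, -2.2, -0.4]
finger_gap: 0.0425
gripper_force: 61.5
```

```bash
python3 f.py
```

```text
[ 0.62963668 -0.04561618  0.15659958] F tool [-3.78 -3.08  0.38] M tool [ 0.265 -0.645  0.297] tau6 -0.19017797894775867 j6 -2.048807513891649 27.05
```

The moment about the tool axis reads a clean 0.296 N m, matching the knob's friction. I'll keep turning and watch for the rise.

>>> {"api": "jog_arm", "payload": {
  "steps": "-0.3 -0.3 0 0 0 5 255;0 0 0 0 0 5 255;0 0 0 0 0 5 255"
}}

```text
time_s: 27.42
ee_pos: [0.6297, -0.046, 0.1566]
orientation: [0.056, 3.14, -0.002]
ft_force: [3.1, -3.4, 1.1]
finger_gap: 0.0425
gripper_force: 61.5
```

```bash
python3 f.py
```

```text
[ 0.62967581 -0.04597877  0.15660326] F tool [-3.2  -3.3  -1.11] M tool [ 0.117 -0.499 -0.271] tau6 -0.2924346551299095 j6 -1.7863827123388782 27.425
```

>>> {"api": "jog_arm", "payload": {
  "steps": "0 0 0 0 0 3 255;0 0 0 0 0 3 255"
}}

```text
time_s: 27.68
ee_pos: [0.6297, -0.0461, 0.1566]
orientation: [0.219, 3.132, -0.002]
ft_force: [4.0, -3.5, -0.6]
finger_gap: 0.0426
gripper_force: 61.5
```

```bash
python3 f.py
```

```text
[ 0.62968898 -0.04610159  0.15659931] F tool [-4.48 -2.96  0.64] M tool [ 0.175 -0.557 -0.226] tau6 -0.06479190895333886 j6 -1.6828069946624247 27.675
```

>>> {"api": "jog_arm", "payload": {
  "steps": "0 0 0 0 0 3 255;0 0 0 0 0 3 255"
}}

```text
time_s: 27.92
ee_pos: [0.6297, -0.0462, 0.1566]
orientation: [0.382, 3.117, -0.003]
ft_force: [2.3, -4.3, 0.4]
finger_gap: 0.043
gripper_force: 61.5
```

```bash
python3 f.py
```

```text
[ 0.62965365 -0.04621398  0.15658086] F tool [-3.27 -3.59 -0.43] M tool [ 0.117 -0.527 -0.305] tau6 -0.06530340062454343 j6 -1.5780559933863885 27.925
```

>>> {"api": "jog_arm", "payload": {
  "steps": "0 0 0 0 0 3 255;0 0 0 0 0 3 255"
}}

```text
time_s: 28.18
ee_pos: [0.6296, -0.0463, 0.1566]
orientation: [0.545, 3.092, -0.003]
ft_force: [1.6, -4.8, 1.5]
finger_gap: 0.0426
gripper_force: 61.5
```

```bash
python3 f.py
```

```text
[ 0.62962301 -0.04634698  0.15659289] F tool [-3.2  -3.98 -1.49] M tool [ 0.11  -0.525 -0.295] tau6 -0.06515509681776166 j6 -1.473319403588732 28.175
```

>>> {"api": "jog_arm", "payload": {
  "steps": "0 0 0 0 0 3 255;0 0 0 0 0 3 255"
}}

```text
time_s: 28.42
ee_pos: [0.6296, -0.0465, 0.1566]
orientation: [0.706, 3.06, -0.003]
ft_force: [1.7, -4.9, 0.1]
finger_gap: 0.0425
gripper_force: 61.6
```

```bash
python3 f.py
```

```text
[ 0.62958437 -0.04647859  0.15660057] F tool [-3.65 -3.65 -0.08] M tool [ 0.152 -0.575 -0.263] tau6 -0.06504335906356573 j6 -1.3686095099342668 28.425
```

Moving torque is a steady -0.3 N m, and tau6 stays very repeatable at -0.065 at this speed. There is no touch yet up to 1.20 rad.

>>> {"api": "jog_arm", "payload": {
  "steps": "0 0 0 0 0 3 255;0 0 0 0 0 3 255"
}}

```text
time_s: 28.68
ee_pos: [0.6295, -0.0466, 0.1566]
orientation: [0.865, 3.018, -0.003]
ft_force: [2.2, -5.1, 1.5]
finger_gap: 0.0422
gripper_force: 61.6
```

```bash
python3 f.py
```

```text
[ 0.62950073 -0.04661559  0.15657076] F tool [-4.58 -3.2  -1.46] M tool [ 0.165 -0.654 -0.236] tau6 -0.06495212903246284 j6 -1.2639006947031186 28.675
```

>>> {"api": "jog_arm", "payload": {
  "steps": "0 0 0 0 0 3 255;0 0 0 0 0 3 255"
}}

```text
time_s: 28.92
ee_pos: [0.6294, -0.0467, 0.1565]
orientation: [1.022, 2.969, -0.004]
ft_force: [0.4, -5.2, 1.9]
finger_gap: 0.0426
gripper_force: 61.6
```

```bash
python3 f.py
```

```text
[ 0.62941521 -0.04672814  0.15654839] F tool [-3.51 -3.83 -1.91] M tool [ 0.115 -0.566 -0.258] tau6 -0.06480492185801268 j6 -1.1591810016319433 28.925
```

>>> {"api": "jog_arm", "payload": {
  "steps": "0 0 0 0 0 3 255;0 0 0 0 0 3 255"
}}

```text
time_s: 29.18
ee_pos: [0.6293, -0.0468, 0.1566]
orientation: [1.176, 2.911, -0.004]
ft_force: [0.3, -4.8, 2.1]
finger_gap: 0.0424
gripper_force: 61.6
```

```bash
python3 f.py
```

```text
[ 0.6293297  -0.04681861  0.15656855] F tool [-3.61 -3.25 -2.06] M tool [ 0.168 -0.653 -0.3  ] tau6 -0.06461451994255185 j6 -1.054468444916162 29.175
```

>>> {"api": "jog_arm", "payload": {
  "steps": "0 0 0 0 0 3 255;0 0 0 0 0 3 255"
}}

```text
time_s: 29.42
ee_pos: [0.6292, -0.0469, 0.1566]
orientation: [1.327, 2.846, -0.004]
ft_force: [0.4, -7.1, 1.6]
finger_gap: 0.0428
gripper_force: 61.7
```

```bash
python3 f.py
```

```text
[ 0.62924673 -0.04692419  0.15659515] F tool [-5.67 -4.23 -1.57] M tool [ 0.158 -0.657 -0.309] tau6 -0.06423588143661618 j6 -0.9497439077323668 29.425
```

>>> {"api": "jog_arm", "payload": {
  "steps": "0 0 0 0 0 3 255;0 0 0 0 0 3 255"
}}

```text
time_s: 29.68
ee_pos: [0.6291, -0.047, 0.1566]
orientation: [1.474, 2.773, -0.005]
ft_force: [-0.6, -5.7, 3.5]
finger_gap: 0.0429
gripper_force: 61.7
```

```bash
python3 f.py
```

```text
[ 0.62913129 -0.04701588  0.15657347] F tool [-4.36 -3.68 -3.44] M tool [ 0.231 -0.723 -0.243] tau6 -0.06434767507016659 j6 -0.8450239514248361 29.675
```

>>> {"api": "jog_arm", "payload": {
  "steps": "0 0 0 0 0 3 255;0 0 0 0 0 3 255"
}}

```text
time_s: 29.92
ee_pos: [0.629, -0.0471, 0.1566]
orientation: [1.617, 2.692, -0.005]
ft_force: [-0.9, -6.0, 2.5]
finger_gap: 0.0428
gripper_force: 61.7
```

```bash
python3 f.py
```

```text
[ 0.62903224 -0.04708678  0.15658744] F tool [-4.88 -3.6  -2.44] M tool [ 0.247 -0.659 -0.254] tau6 -0.06431204499676824 j6 -0.7402904544820826 29.925
```

>>> {"api": "jog_arm", "payload": {
  "steps": "0 0 0 0 0 3 255;0 0 0 0 0 3 255"
}}

```text
time_s: 30.18
ee_pos: [0.6289, -0.0471, 0.1566]
orientation: [1.755, 2.604, -0.005]
ft_force: [-1.6, -6.7, 2.0]
finger_gap: 0.0427
gripper_force: 61.7
```

```bash
python3 f.py
```

```text
[ 0.62889521 -0.04713295  0.15656427] F tool [-5.57 -4.02 -2.01] M tool [ 0.247 -0.76  -0.317] tau6 0.004705113242380321 j6 -0.635740326770687 30.175
```

>>> {"api": "jog_arm", "payload": {
  "steps": "0 0 0 0 0 3 255;0 0 0 0 0 3 255"
}}

```text
time_s: 30.42
ee_pos: [0.6287, -0.0472, 0.1565]
orientation: [1.889, 2.508, -0.006]
ft_force: [-3.3, -6.4, 3.0]
finger_gap: 0.0426
gripper_force: 61.7
```

```bash
python3 f.py
```

```text
[ 0.62874654 -0.04716639  0.15654564] F tool [-5.29 -4.94 -2.92] M tool [ 0.221 -0.802 -0.411] tau6 0.011053528287447989 j6 -0.5310299599156229 30.425
```

>>> {"api": "jog_arm", "payload": {
  "steps": "0 0 0 0 0 3 255;0 0 0 0 0 3 255"
}}

```text
time_s: 30.68
ee_pos: [0.6286, -0.0472, 0.1566]
orientation: [2.018, 2.406, -0.006]
ft_force: [-2.5, -6.4, 3.5]
finger_gap: 0.0427
gripper_force: 61.7
```

```bash
python3 f.py
```

```text
[ 0.62863901 -0.04721779  0.15657565] F tool [-5.88 -3.61 -3.42] M tool [ 0.232 -0.917 -0.38 ] tau6 0.018395392689853907 j6 -0.4263548846215688 30.675
```

>>> {"api": "jog_arm", "payload": {
  "steps": "0 0 0 0 0 3 255;0 0 0 0 0 3 255"
}}

```text
time_s: 30.92
ee_pos: [0.6285, -0.0472, 0.1566]
orientation: [2.141, 2.297, -0.007]
ft_force: [-4.1, -5.8, 3.7]
finger_gap: 0.0427
gripper_force: 61.7
```

```bash
python3 f.py
```

```text
[ 0.62850067 -0.04721583  0.15656616] F tool [-5.55 -4.53 -3.65] M tool [ 0.208 -0.898 -0.436] tau6 0.02567678689956665 j6 -0.32164933661980877 30.925
```

The touch shows clearly. tau6 steps up by 0.069 between j6 = -0.740 and -0.636, then grows at 0.07 N m/rad. Extrapolating back puts the touch at j6 ≈ -0.74, so the target is j6 ≈ +0.828, which is 65.8° more.

>>> {"api": "jog_arm", "payload": {
  "steps": "-0.3 -0.3 0 0 0 3 255;0 0 0 0 0 3 255;0 0 0 0 0 3 255;0 0 0 0 0 3 255;0 0 0 0 0 3 255;0 0 0 0 0 3 255;0 0 0 0 0 3 255;0 0 0 0 0 3 255;0 0 0 0 0 3 255;0 0 0 0 0 3 255;0 0 0 0 0 3 255;0 0 0 0 0 3 255"
}}

```text
time_s: 32.42
ee_pos: [0.6277, -0.0471, 0.1566]
orientation: [2.746, 1.524, -0.007]
ft_force: [-4.9, -4.3, 5.0]
finger_gap: 0.0426
gripper_force: 61.8
```

```bash
python3 f.py
```

```text
[ 0.62767749 -0.04707793  0.15655919] F tool [-6.32 -1.91 -4.92] M tool [ 0.141 -0.975 -0.44 ] tau6 0.06744459271430969 j6 0.3060061072532578 32.425
```

>>> {"api": "jog_arm", "payload": {
  "steps": "0 0 0 0 0 3 255;0 0 0 0 0 3 255;0 0 0 0 0 3 255;0 0 0 0 0 3 255;0 0 0 0 0 3 255;0 0 0 0 0 3 255;0 0 0 0 0 3 255;0 0 0 0 0 3 255"
}}

```text
time_s: 33.42
ee_pos: [0.6273, -0.0467, 0.1565]
orientation: [3.003, 0.92, -0.009]
ft_force: [-7.5, -2.9, 7.5]
finger_gap: 0.0428
gripper_force: 62.1
```

```bash
python3 f.py
```

```text
[ 0.6272578  -0.04668969  0.15654206] F tool [-7.92 -1.79 -7.45] M tool [ 0.124 -1.056 -0.426] tau6 0.09571143658831716 j6 0.7247714640595656 33.425
```

>>> {"api": "jog_arm", "payload": {
  "steps": "0 0 0 0 0 3 255;0 0 0 0 0 3 255;0 0 0 0 0 0 255"
}}

```text
time_s: 33.8
ee_pos: [0.6272, -0.0466, 0.1565]
orientation: [3.047, 0.762, -0.009]
ft_force: [-7.5, -3.1, 6.8]
finger_gap: 0.0424
gripper_force: 62.1
```

```bash
python3 f.py
```

```text
[ 0.62717747 -0.04655218  0.15651876] F tool [-8.16 -0.78 -6.71] M tool [-0.004 -1.125  0.098] tau6 -0.04474343382753432 j6 0.8291940912327592 33.8
```

>>> {"api": "jog_arm", "payload": {
  "steps": "-0.7 0 -1 0 0 0 255;0 0 0 0 0 0 255;0 0 0 0 0 0 0;0 0 0 0 0 0 0;0 0 0 0 0 0 0;0 0 0 0 0 0 0;0 0 -20 0 0 0 0;0 0 -30 0 0 0 0;0 0 -30 0 0 0 0;0 0 -16 0 0 0 0;0 0 0 0 0 0 0"
}}

```text
time_s: 35.17
ee_pos: [0.6291, -0.0462, 0.2551]
orientation: [3.047, 0.758, 0.005]
ft_force: [-0.3, -0.3, -0.1]
finger_gap: 0.0853
gripper_force: 0.0
```

```bash
python3 - <<'E'
from h import *
o=st(); a,m=grab('wrist','w7.png'); cv2.imwrite('pics/c7.png',cv2.resize(a[110:300,140:370],None,fx=3,fy=3,interpolation=cv2.INTER_CUBIC)[:,:,::-1])
E
```

```text
{'time_s': 35.175, 'joints': [-0.2527, 0.1802, 1.5894, 0.0, 1.3685, 0.8308], 'qd': [-0.001, 0.0273, 0.0444, -0.0014, -0.0081, 0.0], 'tau': [0.0464, -41.6347, -33.8061, 0.0016, 0.051, -0.0002], 'ee_pos': [0.6291, -0.0462, 0.2551], 'orientation': [3.0472, 0.7575, 0.0049], 'ft_force': [-0.2883, -0.2828, -0.0648], 'torque': [-0.0868, 0.0345, -0.0555], 'gripper_force': 0.0, 'finger_gap': 0.0853}
```

View pics/c7.png

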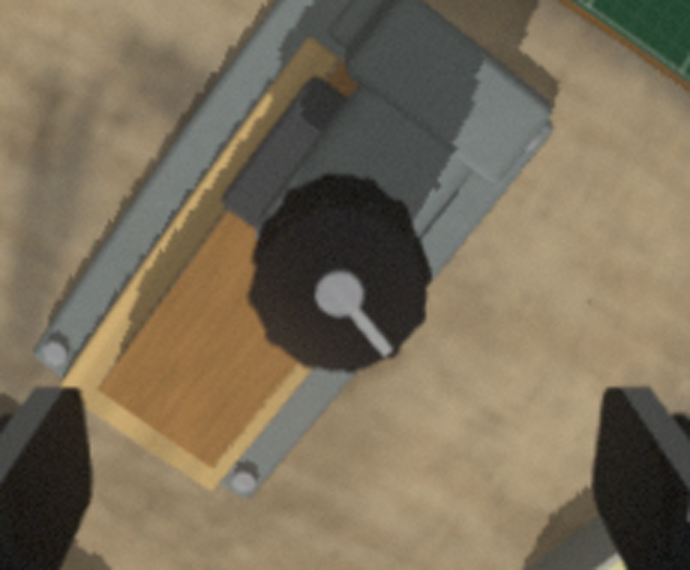

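The index line sits in the tool's view as before (49.3° at first, 50.4° now), so the knob turned with the gripper and didn't slip. The pack still lies square on the board under the plate, with the gripper clear. Handing in.

```bash
python3 -c "
from rig import r
print(r.close_job())"
```

```text
the job is handed in; nothing more can be done
None
```

The job is handed in with about 35 s of the 72 s used: the pack lies square and centred on the board with its end against the column, and the knob is turned a quarter turn (about 90°) past first touch and left clamped. It took three placings to get the pack true, and the re-seating pushes stayed under about 14 N.

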